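# Bring a desk power strip live in the right order

### The job

Get the desk power strip ready for the next tasting class: with closed fingers press its main switch on first, then press on the switches of the two sockets that have chargers plugged in, in either order. Leave the switches of the empty sockets off. The chargers must stay plugged in as they are, and the glasses, flask, vials and phone must stay where they stand.

Things in the scene. Friction and masses are not known exactly. Their poses are not given: they have to be found in the camera images.
- strip: White desk power strip screwed to the table, 340 x 104 mm, 42 mm high. Origin: middle of its four-socket part, on the table. y runs along it, towards the main-switch block and mains lead; x across it, from the rockers' side (the robot's) to the sockets' side; z up. Four 60 mm modules in changing order each have a round socket and, 53 mm to its -x side, its own black rocker.
- switch_main (a point): Valley (middle) of the main rocker, the larger one, on the block at the strip's +y end; 45 mm above the table; axes as the strip's. A V of two wings, each 18 mm long (x), 28 wide (y). Off: -x wing up, its end 7 mm above here; +x wing level. Press the -x wing's end, 15 to 21 mm from here, down to this height, clear of the +x wing, which rises: it snaps over and stays on. 5 N. Frame 1 mm lower.
- switch_a (a point): Valley of the rocker of the socket that holds the LARGE charger; 45 mm above the table, axes as the strip's. Built and worked like the main rocker (press the raised -x wing's end down to switch on), but smaller: wings 15 mm long, 20 wide, raised end 6 mm above here when off; press 12 to 18 mm from here, about 4 N. The strip's edge is 24 mm from here towards -x; nothing there stands higher.
- switch_b (a point): The same, for the socket that holds the SMALL charger.
- switch_c (a point): The same, for one of the two empty sockets (to stay off).
- switch_d (a point): The same, for the other empty socket (to stay off).
- rocker_main (a joint): Main rocker: 0 = off, 0.42 rad = on (its -x wing pressed level); springs away from the middle, 0.21.
- rocker_a (a joint): Rocker of the large charger's socket: 0 off, 0.42 on.
- rocker_b (a joint): Rocker of the small charger's socket: 0 off, 0.42 on.
- rocker_c (a joint): Rocker of an empty socket: 0 off, 0.42 on.
- rocker_d (a joint): Rocker of the other empty socket: 0 off, 0.42 on.
- charger_large_mid (a point): Centre of the large black plug-in charger's block, 52 (x) x 48 (y) x 42 mm (top 84 mm above the table), sitting in its socket by a round plug 12 mm deep, held only by that.
- charger_small_mid (a point): Centre of the small white plug-in charger's block, 42 x 40 x 28 mm (top 70 mm above the table), likewise in its socket.
- glass_clear: Clear tasting glass, 65 mm across, 155 mm high; origin under its foot. Stands behind the strip (+x side), about 140 mm from its centre line, as do the next two.
- glass_clear2: Another clear tasting glass, the same.
- glass_black: Black tasting glass, the same size.
- flask: White drinking flask, 66 mm across, 214 mm high, beyond the strip's -y end; origin under its base.
- vial_1: Small amber aroma vial with a black cap, 24 mm across, 58 mm high, on the robot's side of the strip; origin under its base.
- vial_2: A second such vial beside it.
- phone: Phone lying flat, 150 x 72 x 9 mm, on the robot's side of the strip; origin at the middle of its underside.
Mind the look-alikes: they are no part of the job. Leave any purple or yellow look-alike of the vial_2 alone.

How it is judged (in metres and radians):
On the way, in this order (a step that is already met when the one before it is completed fails the run):
1. the main switch is on while both chargers' switches are still off (value of joint rocker_main above 0.34 rad and value of joint each of rocker_a, rocker_b below 0.08 rad), for 0.1 s.
2. both chargers' switches are on as well (value of joint each of rocker_main, rocker_a, rocker_b above 0.34 rad), for 0.2 s.
At the end, for the whole second after the job is handed in: The main rocker and those of the two sockets with chargers are on (over 0.34 rad), those of the empty sockets off (under 0.08); the chargers are within 8 mm and 0.15 rad of how they sat; the other loose things are at rest and upright within 30 mm of where they stood (all of step 2 and value of joint each of rocker_c, rocker_d below 0.08 rad and distance of each of charger_large_mid, charger_small_mid from where it was at the start of the episode below 0.008 m and angle between each of charger_large_mid, charger_small_mid's own z axis and vertical below 0.15 rad and distance of each of glass_clear, glass_clear2, glass_black, flask, vial_1, vial_2, phone from where it was at the start of the episode below 0.03 m and angle between each of glass_clear, glass_clear2, glass_black, flask, vial_1, vial_2, phone's own z axis and vertical below 0.2 rad and linear speed of each of glass_clear, glass_clear2, glass_black, flask, vial_1, vial_2, phone below 0.02 m/s); the robot touches nothing.
It fails at once if a socket with a charger was switched on while the main switch was off (value of joint rocker_main below 0.21 rad and value of joint any of rocker_a, rocker_b above 0.25 rad).
It fails at once if the switch of an empty socket was pressed on (value of joint any of rocker_c, rocker_d above 0.25 rad).
It fails at once if a charger was lifted or pulled out of its socket (distance of any of charger_large_mid, charger_small_mid from where it was at the start of the episode above 0.01 m).
It fails at once if a glass, the flask, a vial or the phone was pushed away, lifted or knocked over (distance of any of glass_clear, glass_clear2, glass_black, flask, vial_1, vial_2, phone from where it was at the start of the episode above 0.04 m or angle between any of glass_clear, glass_clear2, glass_black, flask, vial_1, vial_2, phone's own z axis and vertical above 0.5 rad).
It also fails if it takes over 48 s, if anything falls off the work surface, if the arm or the gripper's body presses on something with over 40 N, if the wrist force passes 120 N, or if a joint passes its speed limit or range.

### The arm

A 6-joint arm with a two-finger parallel gripper is mounted at the origin on the work surface. World frame = base frame: x ahead of the robot, y to its left, z up, the work surface at z = 0. Lengths are in m, angles in degrees, forces in N, time in s.
With the tool pointing down it reaches from about 0.3 to 0.75 m from the base axis. Payload 8.5 kg.
Tool frame: the origin (TCP) lies at the very end of the fingers, on their centre line; the grasp point (between the pads) lies 19 mm behind it; z points along the fingers, y is the line along which they close (so a half turn about z gives the same grasp; the last joint's range is limited). The gripper opens to 85 mm and grips with 20 to 120 N. Pads are 22 mm wide; open, the fingers measure 114 mm over their backs; the gripper's body (76 mm by 85 mm) begins 54 mm behind the grasp point. The pads swing forward as they close: fully open they stand 13 mm farther back than shut.
Start: joints at [-82.752, 21.807, 74.336, -0, 83.858, -12.336], TCP at [0.184, -0.518, 0.231] pointing down, gripper open.
Joint ranges: [-178.18, 178.18], [-50.72, 133.34], [12.68, 142.11], [-81.47, 261.47], [9.98, 163.14], [-165.26, 165.26]. Speed limits (degrees/s): [136.94, 136.94, 180, 180, 180, 180].

### API

Orientations are given as a 3x3 rotation matrix whose columns are the frame's x, y, z axes.
In Python, from workcell import state, read_camera, camera_info, close_job gives the robot as it stands. The module is installed in compiled form; this text tells all that it offers.
- The arm moves only by the tool step_arm, never from a script. Its argument "targets" is a list of rows, each an object of numbers: "x", "y", "z": the shift along the tool's x, y, z in mm; "twist": the turn about the tool's z in rad; "grip": the opening, from 0 (shut) to 1 (fully open). A call has 1 to 12 rows; each row shifts and turns the commanded pose from where the row before left it, along the tool's axes as they then stand; what a row does not reach is not made up. A row lasts 1/8 s, in which the tool goes at most 62.5 mm and 10.7 degrees, less where a joint would pass 70% of its speed; a pose out of reach is approached as far as the arm can. A call with a gripper value outside its range is refused whole. The fingers move at their own pace and stop on an object; "squeeze" is the grip in N (left out, the last holds). Time passes only in rows, so rows that do not move let the fingers close. It gives the time, the measured TCP pose, the force, the opening and the grip force at its end, in the units of the state.
- state(): the state, without advancing time (a new reading comes with each control period).
- read_camera(name): name is "scene" or "side" or "wrist"; returns (picture, depth): 384x512x3 uint8, red, green, blue; 384x512 float32, m along the optical axis (not along the pixel's ray), 0 where there is no reading.
- camera_info(name): a dict with "mtx" (3x3 intrinsics, pixels), "k1" (the pictures are not rectified: a ray, as slopes to the right and down, at radius r is drawn at 1 + k1 r^2 times it, then the intrinsics apply), "rvec" (rotation vector, rad) and "tvec" (3), from world to camera coordinates, as OpenCV has them. Camera axes: x right, y down, z forward; pixel columns grow to the right and rows downward; lengths in m; the calibration is good to about 2 mm. A picture is of the moment at which its call begins: read the wrist's pose just before it. camera_info takes no time and is no camera call; for the wrist camera it gives the pose at the moment of the call.
- close_job(): hands the job in; it is judged then, once.
The state is a dict: "time": time; "joints": joint angles; "dq": joint speeds; "joint_torque": joint torques, N m; "position": TCP position; "eef_rot": TCP orientation; "force": force on the tool from outside, world axes, zero at the start; "ft_torque": the same for the moment, N m; "width": finger opening in m; "finger_force": force on a finger pad.
Only numpy, scipy, OpenCV 4.12 (cv2) and the standard library are available. Lean on these libraries where they do the work, as an engineer would, in place of code of your own. Each camera call takes 0.05 s, during which the arm holds its last target. There are 200 camera calls.

## Working session

There is one attempt and no reset: what is moved stays moved. The work goes in short steps, Python scripts to look and compute and a tool call to move; the robot and the scene stay as the last step left them, time stands still between calls to the robot, and variables do not carry over. Pictures are saved under pics/ and viewed, at most 10 in all, crops included, and the job is handed in when it is done.

Besides the shell and the picture viewer there is one more tool, called after ">>>" as name(argument=value, ...) on one line, values as JSON. step_arm: Moves the arm, as the interface text tells. Its arguments: {"type":"object","properties":{"targets":{"type":"array","items":{"type":"object","properties":{"x":{"type":"number"},"y":{"type":"number"},"z":{"type":"number"},"twist":{"type":"number"},"grip":{"type":"number"}}}},"squeeze":{"type":"number"}},"required":["targets"]}

```bash
mkdir -p pics
cat > h.py <<'E'
import numpy as np, cv2
from workcell import *
def cam(n):
    i=camera_info(n); R=cv2.Rodrigues(np.array(i["rvec"],float))[0]; return np.array(i["mtx"]),i["k1"],R,np.array(i["tvec"],float).ravel()
def rays(c,uv):
    K,k,R,t=c; d=np.c_[np.atleast_2d(uv).astype(float),np.ones(len(np.atleast_2d(uv)))]@np.linalg.inv(K).T
    s=d[:,:2].copy()
    for _ in range(20): s=d[:,:2]/(1+k*(s**2).sum(1,keepdims=True))
    return -R.T@t, np.c_[s,np.ones(len(s))]@R, s
def onplane(c,uv,z):
    o,d,_=rays(c,uv); return o+d*((z-o[2])/d[:,2])[:,None]
def cloud(c,D):
    h,w=D.shape; u,v=np.meshgrid(np.arange(w),np.arange(h)); o,d,_=rays(c,np.c_[u.ravel(),v.ravel()])
    P=o+d*D.reshape(-1,1); P[D.ravel()==0]=np.nan; return P.reshape(h,w,3)
def proj(c,P):
    K,k,R,t=c; p=np.atleast_2d(P)@R.T+t; s=p[:,:2]/p[:,2:]; s=s*(1+k*(s**2).sum(1,keepdims=True)); return s@K[:2,:2].T+K[:2,2]
E
python3 - <<'E'
from h import *
ims=[]
for n in("scene","side","wrist"):
    c=cam(n);p,d=read_camera(n); np.savez(n+".npz",p=p,d=d); cv2.imwrite(f"pics/{n}.png",cv2.resize(p[...,::-1],(768,576)))
    print(n,-c[2].T@c[3],c[2][2],c[1])
s=state();print(s["time"],s["position"],s["eef_rot"],s["width"])
E
```

```text
scene [ 1.23931406 -0.31598257  0.86895768] [-0.62291011  0.29537864 -0.72438557] -0.09418339253437435
side [0.11782389 0.5695455  0.69053346] [ 0.45259929 -0.60334922 -0.65660003] 0.0075290700212065475
wrist [ 0.26162045 -0.49108003  0.37261389] [-0.30024002 -0.10545268 -0.9480167 ] -0.04394914680503007
0.15 [ 0.18431639 -0.51796879  0.23086344] [[ 9.42154890e-01  3.35177778e-01 -1.39022430e-04]
 [ 3.35177721e-01 -9.42154271e-01  1.10661055e-03]
 [ 2.39930689e-04 -1.08919576e-03 -9.99999378e-01]] 0.08549342734236216
```

View pics/scene.png

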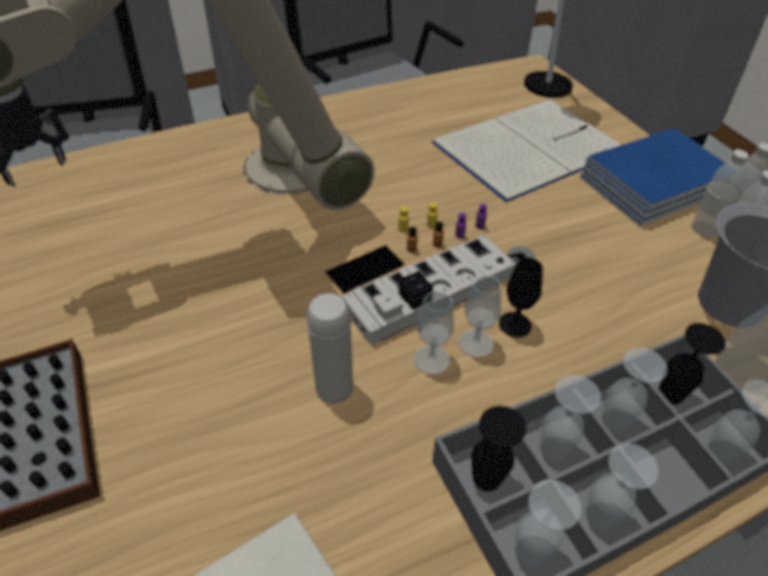

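View pics/side.png

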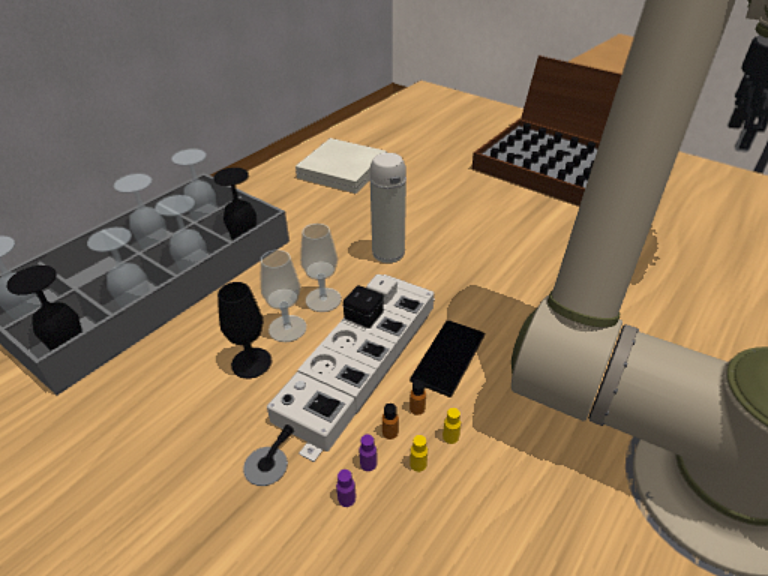

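Side view (768x576 scaled): main rocker is at (325,404). The small rockers run (353,376), (374,350), (391,326), (408,303). The sockets at (323,365) and (344,341) are empty, the large black charger is at (363,305) and the small white one at (382,288), so the 3rd and 4th rockers from the main switch are the ones to press. Next I'll measure them.

Run:
```python
from h import *
for n in("side","scene"):
    c=cam(n);z=np.load(n+".npz");p,d=z["p"],z["d"];P=cloud(c,d)
    g=p.max(2); sat=p.max(2).astype(int)-p.min(2)
    top=((P[...,2]>.036)&(P[...,2]<.056)&(P[...,0]>.25)&(P[...,0]<.75)&(abs(P[...,1])<.4)).astype(np.uint8)
    k,l,st,ce=cv2.connectedComponentsWithStats(top)
    i=1+np.argmax(st[1:,4]); m=l==i
    # white top points
    w=m&(g>110)&(sat<40)
    Q=P[w]; print(n,st[i],"white z median",np.median(Q[:,2]))
    uv=np.argwhere(w)[:,::-1]
    X=onplane(c,uv,.042)[:,:2].astype(np.float32)
    r=cv2.minAreaRect(X*1000);print("rect mm",r)
    dk=((g<60)&(cv2.dilate(top,np.ones((3,3)))>0)).astype(np.uint8)
    k,l,st,ce=cv2.connectedComponentsWithStats(dk)
    for j in range(1,k):
        if st[j,4]>15: print(ce[j]*1.5,st[j],onplane(c,ce[j:j+1],.046)[0].round(4), np.nanmedian(P[l==j],axis=0).round(4))
p=np.load("side.npz")["p"][170:310,160:310]
cv2.imwrite("pics/crop.png",cv2.resize(p[...,::-1],(640,597),interpolation=cv2.INTER_CUBIC))
```

```text
side [ 178  183  112  109 4086] white z median 0.04291401154143576
rect mm ((528.667236328125, 114.66951751708984), (104.6786117553711, 338.76904296875), 7.915247440338135)
[408.73809524 303.35714286] [266 199  14   8  63] [ 0.5162 -0.0048  0.046 ] [ 0.5155 -0.0038  0.0471]
[362.28947368 318.31578947] [229 205  27  14 114] [0.5563 0.0711 0.046 ] [0.5454 0.0834 0.0545]
[391.84931507 325.39726027] [254 213  15   9  73] [0.5072 0.0548 0.046 ] [0.5061 0.0565 0.047 ]
[247.10294118 346.80882353] [161 228   8   7  34] [0.6599 0.2289 0.046 ] [0.6617 0.2285 0.0429]
[373.07142857 349.08928571] [241 228  15  10  84] [0.4992 0.1141 0.046 ] [0.4983 0.1149 0.047 ]
[352.62903226 375.09677419] [227 245  16  11  93] [0.4909 0.1734 0.046 ] [0.4909 0.174  0.0468]
[417.26923077 390.15384615] [275 257   8   7  39] [0.3978 0.1386 0.046 ] [0.3944 0.1438 0.0523]
[286.65  397.575] [189 263   5   5  20] [0.5397 0.262  0.046 ] [0.538  0.2637 0.0488]
[324.08474576 405.        ] [206 263  21  15 177] [0.488  0.2395 0.046 ] [0.4868 0.2405 0.0474]
[389.32142857 414.32142857] [256 272   8   8  42] [0.4046 0.1967 0.
[... 365 characters left out ...]
378 0.046 ] [0.4033 0.1338 0.0535]
[476.68548387 247.06451613] [312 160  12  10  62] [0.4905 0.2382 0.046 ] [0.4878 0.2388 0.0455]
[448.58571429 256.54285714] [295 168   9   7  35] [0.4926 0.1722 0.046 ] [0.4919 0.1723 0.0463]
[423.47222222 269.25      ] [278 175  10  12  54] [0.505  0.1098 0.046 ] [0.5061 0.1107 0.0464]
[397.02 277.56] [262 183   7   7  25] [0.5052 0.0529 0.046 ] [0.5066 0.0482 0.0486]
[371.22972973 289.90540541] [244 190   8   8  37] [ 0.5156 -0.0054  0.046 ] [ 0.5153 -0.006   0.0457]
[411.38235294 301.        ] [266 193  16  13  51] [0.5712 0.0513 0.046 ] [0.5867 0.0439 0.0573]
[517.57142857 311.57142857] [343 205   5   6  21] [0.673  0.2186 0.046 ] [0.6704 0.2207 0.0407]
```

View pics/crop.png

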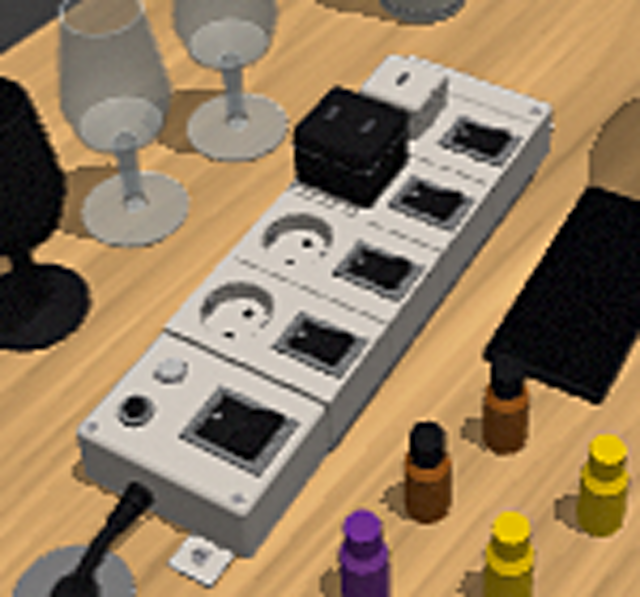

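The crop confirms it. Counting from the main switch, sockets 1 and 2 are open and empty, so rockers c and d at crop px (320,340) and (378,268) stay off. Socket 3 holds the large black block, with its rocker at (430,200). Socket 4 holds the small white block, with its rocker at (480,140). The strip rectangle measured 339–341 x 105–107 mm with a yaw of about 8°, which matches the given size. I'll align with the strip, close the fingers and hover nearby.

>>> step_arm(targets=[{"twist": 0.1,"grip": 0},{"twist": 0.1,"grip": 0},{"x": 25,"y": -43},{"x": 25,"y": -43},{"x": 25,"y": -43},{"x": 25,"y": -43},{"x": 25,"y": -43},{"x": 25,"y": -43},{"x": 25,"y": -43},{"x": 25,"y": -43},{"x": 25,"y": -43},{"x": 25,"y": -43}], squeeze=30)

```text
invalid input at $.targets[0]: expected keys x, y, z, twist, grip
```

>>> step_arm(targets=[{"x": 25,"y": -43},{"x": 25,"y": -43},{"x": 25,"y": -43},{"x": 3,"y": -3},{}])

```text
invalid input at $.targets[0]: expected keys x, y, z, twist, grip
```

Run:
```python
from h import *
s=state();c=cam("wrist");p,d=read_camera("wrist");np.savez("w1.npz",p=p,d=d,**dict(zip("KkRt",c)))
print(s["time"],s["position"],s["eef_rot"].__repr__(),s["width"],s["force"],s["joints"])
cv2.imwrite("pics/w1.png",cv2.resize(p[...,::-1],(768,576)))
for q in [(.4893,.2389,.045),(.4915,.1728,.045),(.502,.112,.045),(.506,.054,.045),(.516,-.005,.045)]: print(proj(c,q)*1.5)
```

```text
0.15 [ 0.18431639 -0.51796879  0.23086344] array([[ 9.42154890e-01,  3.35177778e-01, -1.39022430e-04],
       [ 3.35177721e-01, -9.42154271e-01,  1.10661055e-03],
       [ 2.39930689e-04, -1.08919576e-03, -9.99999378e-01]]) 0.08549342734236216 [0.00718257 1.0092108  0.00389673] [-8.27526449e+01  2.18338245e+01  7.43704005e+01  9.74281459e-05
  8.38596774e+01 -1.23360089e+01]
[[503.27752699 394.90221008]]
[[166.52707981  82.27327454]]
[[ 17.52936715 -95.49685245]]
[[ -74.89710386 -239.16619963]]
[[ -95.16706027 -337.01020236]]
```

View pics/w1.png

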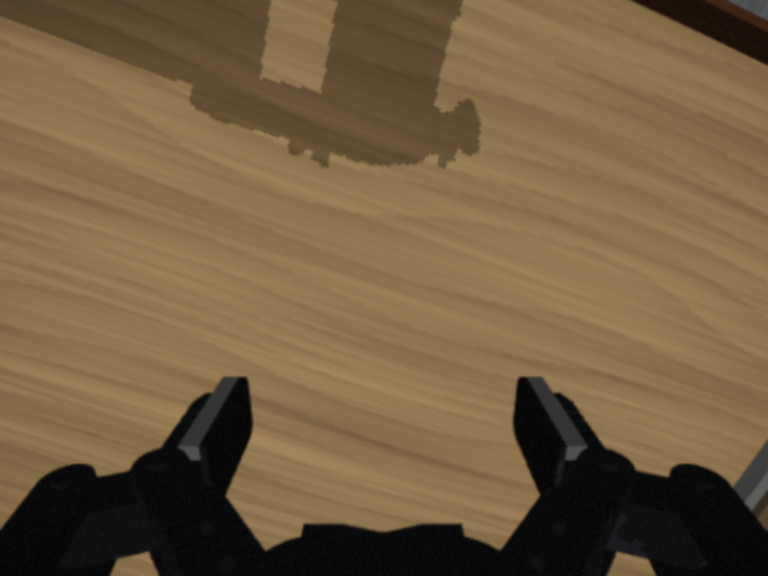

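The moves were refused because every row needs all the keys, so this picture shows only bare table and the open fingers. I'll send them again in full.

>>> step_arm(targets=[{"x": 0,"y": 0,"z": 0,"twist": 0.1,"grip": 0},{"x": 0,"y": 0,"z": 0,"twist": 0.1,"grip": 0},{"x": 25,"y": -43,"z": 0,"twist": 0,"grip": 0},{"x": 25,"y": -43,"z": 0,"twist": 0,"grip": 0},{"x": 25,"y": -43,"z": 0,"twist": 0,"grip": 0},{"x": 25,"y": -43,"z": 0,"twist": 0,"grip": 0},{"x": 25,"y": -43,"z": 0,"twist": 0,"grip": 0},{"x": 25,"y": -43,"z": 0,"twist": 0,"grip": 0},{"x": 25,"y": -43,"z": 0,"twist": 0,"grip": 0},{"x": 25,"y": -43,"z": 0,"twist": 0,"grip": 0},{"x": 25,"y": -43,"z": 0,"twist": 0,"grip": 0},{"x": 25,"y": -43,"z": 0,"twist": 0,"grip": 0}], squeeze=30)

```text
time: 1.7
position: [0.3714, -0.0556, 0.2314]
eef_rot: [[0.99, 0.141, 0.0], [0.141, -0.99, -0.0], [0.0, 0.0, -1.0]]
force: [-0.8, -0.0, -0.4]
width: -0.0002
finger_force: 0.0
```

>>> step_arm(targets=[{"x": 25,"y": -43,"z": 0,"twist": 0,"grip": 0},{"x": 25,"y": -43,"z": 0,"twist": 0,"grip": 0},{"x": 25,"y": -43,"z": 0,"twist": 0,"grip": 0},{"x": 3,"y": -3,"z": 0,"twist": 0,"grip": 0},{"x": 0,"y": 0,"z": 0,"twist": 0,"grip": 0},{"x": 0,"y": 0,"z": 0,"twist": 0,"grip": 0}])

```text
time: 2.45
position: [0.4294, 0.0836, 0.2314]
eef_rot: [[0.99, 0.14, -0.0], [0.14, -0.99, -0.0], [-0.0, 0.0, -1.0]]
force: [-0.2, -1.2, -0.7]
width: 0.0
finger_force: 0.0
```

```bash
cat > look.py <<'E'
from h import *
import sys
n=sys.argv[1]
s=state();c=cam("wrist");p,d=read_camera("wrist");np.savez(n+".npz",p=p,d=d,**dict(zip("KkRt",c)))
print(s["time"],s["position"],np.array(s["eef_rot"]).round(4).tolist(),s["width"],s["force"],s["joints"])
cv2.imwrite(f"pics/{n}.png",cv2.resize(p[...,::-1],(768,576)))
for q in [(.4893,.2389,.045),(.4915,.1728,.045),(.502,.112,.045),(.506,.054,.045),(.516,-.005,.045)]: print(proj(c,q)*1.5)
E
python3 look.py w2
```

```text
2.45 [0.42939066 0.08362859 0.23135922] [[0.9902, 0.1399, -0.0001], [0.1399, -0.9902, -0.0002], [-0.0001, 0.0002, -1.0]] 4.517860616916753e-05 [-0.20225612 -1.22929829 -0.73171083] [-4.55334558e+00  1.04527952e+01  9.07917032e+01 -1.07105854e-02
  7.87618691e+01  7.74068724e+01]
[[168.72017992 135.46334607]]
[[264.97575047 145.34228021]]
[[355.20504108 142.17157906]]
[[440.27492781 148.67499612]]
[[527.59296567 146.80066023]]
```

View pics/w2.png

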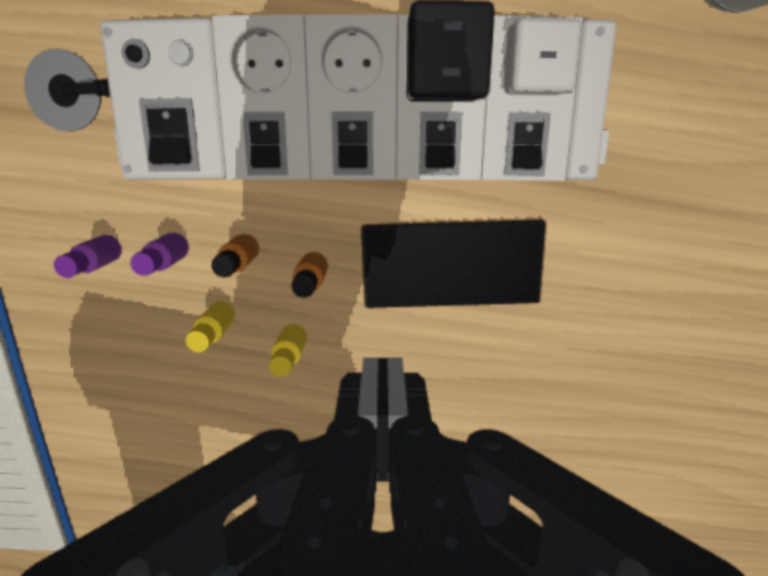

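The wrist view (768x576) shows the whole strip, aligned with the tool. The valleys are at about (170,136) for main, then (265,143), (352,144), (440,144) and (527,144). The large charger is above the 4th rocker from the left and the small one above the 5th. Predicted pixels match within 5 px. Refining with ray casts.

Run:
```python
from h import *
z=np.load("w2.npz");c=(z["K"],float(z["k"]),z["R"],z["t"]);p=z["p"];d=z["d"]
T=np.array([.42939,.08363]);A=np.array([[.9902,.1399],[.1399,-.9902]])
g=cv2.cvtColor(p,cv2.COLOR_RGB2GRAY)
m=((g<45)).astype(np.uint8);k,l,st,ce=cv2.connectedComponentsWithStats(m[60:125])
for j in range(1,k):
    if 40<st[j,4]<1500:
        x,y,w,h=st[j,:4];y+=60;print("blob px1.5",x*1.5,y*1.5,(x+w)*1.5,(y+h)*1.5)
for n,u,v in[("main",170,136),("c",265,143),("d",352,144),("large",440,144),("small",527,144)]:
    q=np.array([u,v])/1.5
    P=onplane(c,q,.045)[0];print(n,P.round(4),"tool dx,dy mm",((P[:2]-T)@A.T*1000).round(1))
# columns of grey through rockers
for u in(170,440,527):
    U=round(u/1.5);print(u,[(r,int(g[r,U])) for r in range(62,124)])
# strip near edge: white->wood
P=cloud(c,d);Z=P[...,2]
for u in(440,527,170):
    U=round(u/1.5);r=[r for r in range(100,130) if Z[r,U]>.035];e=onplane(c,(U,r[-1]+.5),.042)[0];print(u,"edge row",r[-1],((e[:2]-T)@A.T*1000).round(1))
```

```text
blob px1.5 49.5 90.0 108.0 106.5
blob px1.5 408.0 90.0 487.5 100.5
blob px1.5 147.0 109.5 190.5 163.5
blob px1.5 250.5 121.5 280.5 168.0
blob px1.5 339.0 121.5 367.5 168.0
blob px1.5 426.0 121.5 454.5 168.0
blob px1.5 514.5 123.0 543.0 144.0
blob px1.5 513.0 145.5 541.5 168.0
main [0.4891 0.238  0.045 ] tool dx,dy mm [  80.7 -144.5]
c [0.493  0.1729 0.045 ] tool dx,dy mm [ 75.5 -79.5]
d [0.5005 0.114  0.045 ] tool dx,dy mm [ 74.7 -20.1]
large [0.509  0.0547 0.045 ] tool dx,dy mm [74.8 39.8]
small [ 0.5177 -0.0042  0.045 ] tool dx,dy mm [75.2 99.3]
170 [(62, 185), (63, 185), (64, 184), (65, 162), (66, 134), (67, 126), (68, 123), (69, 115), (70, 120), (71, 104), (72, 61), (73, 33), (74, 30), (75, 37), (76, 46), (77, 46), (78, 37), (79, 31), (80, 32), (81, 32), (82, 31), (83, 29), (84, 30), (85, 30), (86, 33), (87, 30), (88, 32), (89, 36), (90, 37), (91, 34), (92, 25), (93, 24), (94, 24), (95, 23), (96, 20), (97, 25), (98, 22), (99, 23), (100, 23), (101, 21), (102, 24), (103, 26), (104, 23), (105, 26), (106, 26), (107, 22), (108, 35), (109, 86), (110, 110), (111, 123), (112, 127), (113,
[... 867 characters left out ...]
8, 190), (69, 191), (70, 190), (71, 190), (72, 191), (73, 189), (74, 169), (75, 138), (76, 133), (77, 132), (78, 128), (79, 129), (80, 129), (81, 93), (82, 53), (83, 83), (84, 108), (85, 115), (86, 96), (87, 62), (88, 41), (89, 40), (90, 40), (91, 40), (92, 39), (93, 39), (94, 39), (95, 41), (96, 52), (97, 30), (98, 24), (99, 24), (100, 23), (101, 22), (102, 25), (103, 26), (104, 25), (105, 24), (106, 27), (107, 21), (108, 26), (109, 24), (110, 24), (111, 25), (112, 55), (113, 103), (114, 132), (115, 134), (116, 140), (117, 165), (118, 189), (119, 185), (120, 164), (121, 149), (122, 151), (123, 155)]
440 edge row 118 [51.9 40.6]
527 edge row 119 [ 51.3 102.1]
170 edge row 119 [  51.4 -150.2]
```

Valley to edge measures 23.7 mm (24 given) and the rocker pitch is 59.5 mm, so both are consistent. Moving above the main rocker's -x wing.

>>> step_arm(targets=[{"x": 12,"y": -29,"z": 0,"twist": 0,"grip": 0},{"x": 12,"y": -29,"z": 0,"twist": 0,"grip": 0},{"x": 12,"y": -29,"z": 0,"twist": 0,"grip": 0},{"x": 12,"y": -29,"z": 0,"twist": 0,"grip": 0},{"x": 14,"y": -28.5,"z": 0,"twist": 0,"grip": 0},{"x": 0,"y": 0,"z": 40,"twist": 0,"grip": 0},{"x": 0,"y": 0,"z": 40,"twist": 0,"grip": 0},{"x": 0,"y": 0,"z": 40,"twist": 0,"grip": 0},{"x": 0,"y": 0,"z": 35,"twist": 0,"grip": 0},{"x": 0,"y": 0,"z": 15,"twist": 0,"grip": 0},{"x": 0,"y": 0,"z": 0,"twist": 0,"grip": 0},{"x": 0,"y": 0,"z": 0,"twist": 0,"grip": 0}])

```text
time: 4.0
position: [0.4714, 0.2364, 0.0626]
eef_rot: [[0.99, 0.141, 0.002], [0.141, -0.99, 0.001], [0.002, -0.0, -1.0]]
force: [0.3, 0.4, 0.8]
width: -0.0
finger_force: 0.0
```

```bash
python3 look.py w3; python3 -c "
from h import *
P=np.array(state()['position']);A=np.array([[.9902,.1399],[.1399,-.9902]])
print((A@(np.array([.42939,.08363])-P[:2])*1000+[80.5,-144.5]).round(1))"
```

```text
4.0 [0.47137997 0.23635007 0.06261083] [[0.99, 0.141, 0.0023], [0.141, -0.99, 0.0005], [0.0023, -0.0002, -1.0]] -3.8625975875073496e-05 [0.27238374 0.35719078 0.83772858] [ 1.37542357e+01  3.03071315e+01  9.17970531e+01 -4.22333478e-04
  5.77620606e+01  9.56481773e+01]
[[380.90284803 313.9502636 ]]
[[554.8026149  331.58985294]]
[[713.19329256 326.67297775]]
[[848.01646019 335.61809433]]
[[976.10740157 330.40738981]]
[17.6  0.9]
```

View pics/w3.png

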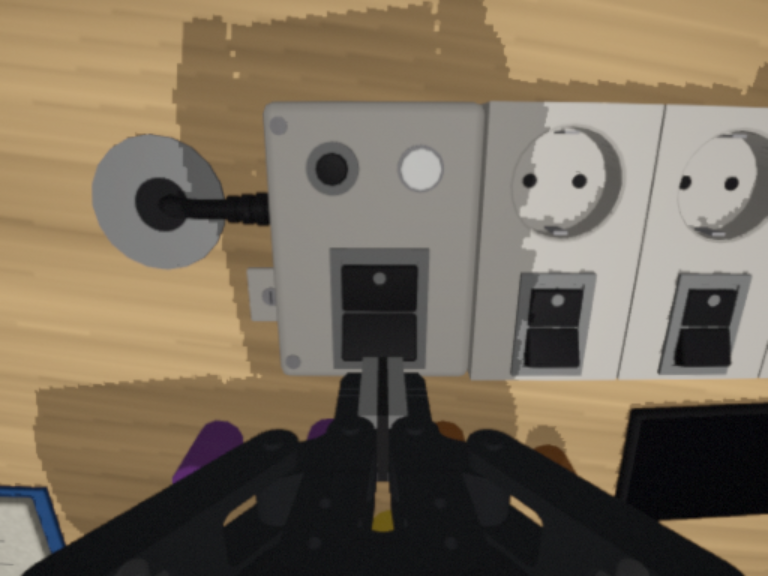

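The main valley is at (380,313) as predicted, and the closed tip at (382,358) is centred on the raised near wing. Pressing.

>>> step_arm(targets=[{"x": -0.5,"y": 0.5,"z": 6,"twist": 0,"grip": 0},{"x": 0,"y": 0,"z": 4,"twist": 0,"grip": 0},{"x": 0,"y": 0,"z": 3,"twist": 0,"grip": 0},{"x": 0,"y": 0,"z": 3,"twist": 0,"grip": 0},{"x": 0,"y": 0,"z": 1.8,"twist": 0,"grip": 0},{"x": 0,"y": 0,"z": 0,"twist": 0,"grip": 0},{"x": 0,"y": 0,"z": 0,"twist": 0,"grip": 0}])

```text
time: 4.92
position: [0.4704, 0.2359, 0.0446]
eef_rot: [[0.99, 0.141, 0.001], [0.141, -0.99, 0.0], [0.001, -0.0, -1.0]]
force: [-4.1, -1.1, 13.5]
width: 0.0001
finger_force: 6.8
```

>>> step_arm(targets=[{"x": 0,"y": 0,"z": -20,"twist": 0,"grip": 0},{"x": 0,"y": 0,"z": -35,"twist": 0,"grip": 0},{"x": 0,"y": 36,"z": 0,"twist": 0,"grip": 0},{"x": 0,"y": 36,"z": 0,"twist": 0,"grip": 0},{"x": 0,"y": 36,"z": 0,"twist": 0,"grip": 0},{"x": 0,"y": 36,"z": 0,"twist": 0,"grip": 0},{"x": 0,"y": 0,"z": 0,"twist": 0,"grip": 0},{"x": 0,"y": 0,"z": 0,"twist": 0,"grip": 0}])

```text
time: 5.92
position: [0.4904, 0.0936, 0.0984]
eef_rot: [[0.99, 0.141, -0.0], [0.141, -0.99, 0.0], [-0.0, -0.0, -1.0]]
force: [0.0, -0.1, 0.2]
width: -0.0
finger_force: 0.0
```

```bash
python3 look.py w4; python3 -c "
from h import *
P=np.array(state()['position']);A=np.array([[.9902,.1399],[.1399,-.9902]])
b=A@(np.array([.42939,.08363])-P[:2])*1000
print('large',(b+[75,39.8]).round(1),'small',(b+[75,99.3]).round(1))"
```

```text
5.925 [0.49044844 0.09363267 0.09841756] [[0.99, 0.1412, -0.0001], [0.1412, -0.99, 0.0002], [-0.0001, -0.0002, -1.0]] -1.4931641948980684e-05 [ 0.02553661 -0.08696262  0.17577622] [-2.80897331e+00  2.51798453e+01  9.38398811e+01  1.40385477e-02
  6.09883145e+01  7.90681459e+01]
[[ 63.38057721 280.84223666]]
[[207.65790998 296.03616667]]
[[344.09255101 292.44883123]]
[[473.10508937 301.4747502 ]]
[[604.52812401 298.27517308]]
large [13.2 41.5] small [ 13.2 101. ]
```

View pics/w4.png

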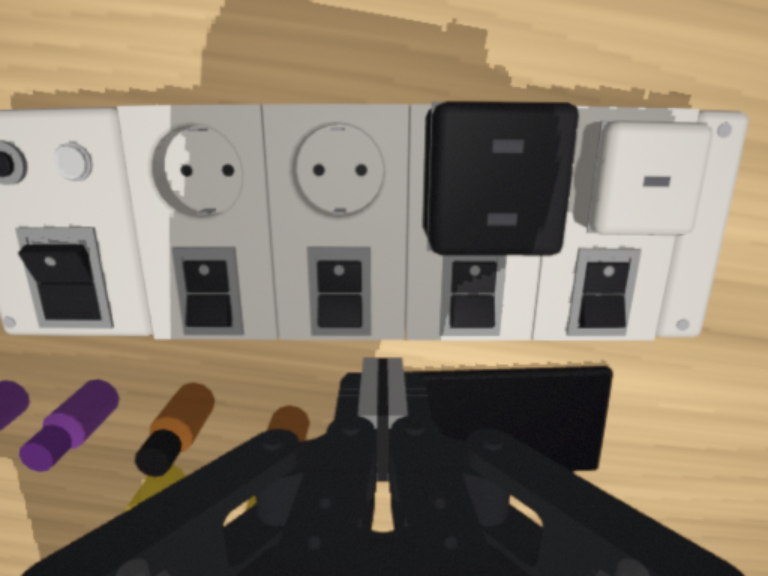

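The main rocker at (60,275) has flipped on: its far wing is up. The large charger's valley is at (474,293) and the small one's at (605,293). Moving over the large charger's rocker and pressing it.

>>> step_arm(targets=[{"x": -1.5,"y": 21,"z": 0,"twist": 0,"grip": 0},{"x": -1.5,"y": 20.5,"z": 0,"twist": 0,"grip": 0},{"x": 0,"y": 0,"z": 0,"twist": 0,"grip": 0},{"x": 0,"y": 0,"z": 20,"twist": 0,"grip": 0},{"x": 0,"y": 0,"z": 16,"twist": 0,"grip": 0},{"x": 0,"y": 0,"z": 8,"twist": 0,"grip": 0},{"x": 0,"y": 0,"z": 4,"twist": 0,"grip": 0},{"x": 0,"y": 0,"z": 3,"twist": 0,"grip": 0},{"x": 0,"y": 0,"z": 3,"twist": 0,"grip": 0},{"x": 0,"y": 0,"z": 0,"twist": 0,"grip": 0},{"x": 0,"y": 0,"z": 0,"twist": 0,"grip": 0}])

```text
time: 7.35
position: [0.4938, 0.0518, 0.0448]
eef_rot: [[0.99, 0.141, 0.001], [0.141, -0.99, 0.0], [0.001, 0.0, -1.0]]
force: [1.0, 0.9, 2.4]
width: 0.0002
finger_force: 1.3
```

>>> step_arm(targets=[{"x": 0,"y": 0,"z": 0.6,"twist": 0,"grip": 0},{"x": 0,"y": 0,"z": 0,"twist": 0,"grip": 0},{"x": 0,"y": 0,"z": -20,"twist": 0,"grip": 0},{"x": 0,"y": 0,"z": -34.6,"twist": 0,"grip": 0},{"x": 0,"y": 30,"z": 0,"twist": 0,"grip": 0},{"x": 0,"y": 29.5,"z": 0,"twist": 0,"grip": 0},{"x": 0,"y": 0,"z": 0,"twist": 0,"grip": 0},{"x": 0,"y": 0,"z": 0,"twist": 0,"grip": 0}])

```text
time: 8.35
position: [0.5015, -0.0068, 0.0983]
eef_rot: [[0.99, 0.141, -0.001], [0.141, -0.99, 0.0], [-0.001, -0.0, -1.0]]
force: [0.3, 0.1, 0.1]
width: -0.0004
finger_force: 0.0
```

```bash
python3 look.py w5|head -1; python3 -c "
from h import *
P=np.array(state()['position']);A=np.array([[.9902,.1399],[.1399,-.9902]])
b=A@(np.array([.42939,.08363])-P[:2])*1000
print('small',(b+[75,99.3]).round(1))"
```

```text
8.35 [ 0.50154704 -0.00677124  0.09831795] [[0.99, 0.1412, -0.0006], [0.1412, -0.99, 0.0003], [-0.0006, -0.0004, -1.0]] -0.00038003521221781903 [0.34211553 0.07213654 0.09881474] [-1.43259600e+01  2.53874501e+01  9.34692923e+01  1.04455268e-02
small [16.2 -0.1]
```

View pics/w5.png

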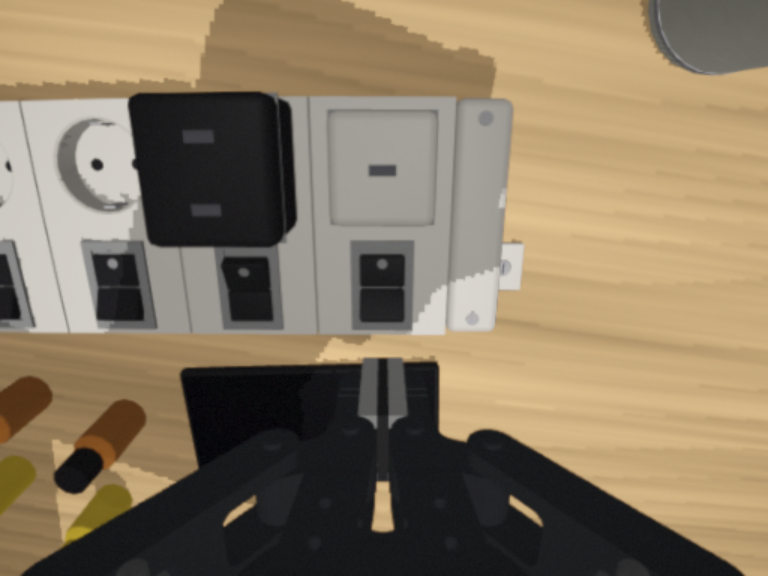

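The large charger's rocker at (248,288) is on. The small one's rocker is centred ahead of the tip at (382,288), and the flask at (710,30) is well clear. Pressing it.

>>> step_arm(targets=[{"x": 0,"y": 0,"z": 20,"twist": 0,"grip": 0},{"x": 0,"y": 0,"z": 16,"twist": 0,"grip": 0},{"x": 0,"y": 0,"z": 8,"twist": 0,"grip": 0},{"x": 0,"y": 0,"z": 4,"twist": 0,"grip": 0},{"x": 0,"y": 0,"z": 3,"twist": 0,"grip": 0},{"x": 0,"y": 0,"z": 2.7,"twist": 0,"grip": 0},{"x": 0,"y": 0,"z": 0.6,"twist": 0,"grip": 0},{"x": 0,"y": 0,"z": 0,"twist": 0,"grip": 0}])

```text
time: 9.4
position: [0.5021, -0.0072, 0.0447]
eef_rot: [[0.99, 0.141, 0.001], [0.141, -0.99, -0.0], [0.001, 0.0, -1.0]]
force: [-1.4, 0.7, 4.9]
width: -0.0003
finger_force: 2.4
```

>>> step_arm(targets=[{"x": 0,"y": 0,"z": -20,"twist": 0,"grip": 0},{"x": 0,"y": 0,"z": -40,"twist": 0,"grip": 0},{"x": 0,"y": 0,"z": -40,"twist": 0,"grip": 0},{"x": -30,"y": -30,"z": -40,"twist": 0,"grip": 0},{"x": -30,"y": -30,"z": -40,"twist": 0,"grip": 0},{"x": 0,"y": 0,"z": 0,"twist": 0,"grip": 0},{"x": 0,"y": 0,"z": 0,"twist": 0,"grip": 0},{"x": 0,"y": 0,"z": 0,"twist": 0,"grip": 0}])

```text
time: 10.4
position: [0.4342, 0.0433, 0.2231]
eef_rot: [[0.99, 0.141, -0.002], [0.141, -0.99, 0.0], [-0.002, -0.001, -1.0]]
force: [-0.1, 0.4, 0.4]
width: -0.0005
finger_force: 0.0
```

```bash
python3 look.py w6|head -1
```

```text
10.4 [0.43423309 0.0432864  0.22312681] [[0.9901, 0.1406, -0.002], [0.1406, -0.9901, 0.0003], [-0.0019, -0.0006, -1.0]] -0.00048561438811553373 [-0.08368557  0.42740201  0.36944201] [-9.92490191e+00  1.08273139e+01  9.17669702e+01 -4.14604589e-03
```

View pics/w6.png

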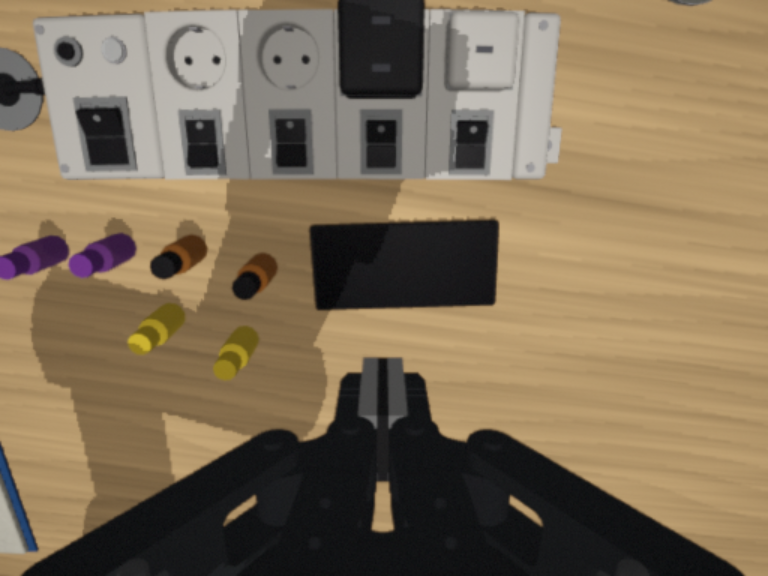

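The main rocker at (103,135), large at (381,143) and small at (472,140) look flipped, while (203,140) and (290,140) look off. Everything else is in place. I'll confirm with one enlarged crop.

```bash
python3 -c "
from h import *
p=np.load('w6.npz')['p'][65:120,40:340]
a=cv2.resize(p[...,::-1],(800,147),interpolation=cv2.INTER_CUBIC)
q=np.load('w6.npz')['p'][65:120,160:340]
b=cv2.resize(q[...,::-1],(800,244),interpolation=cv2.INTER_CUBIC)
cv2.imwrite('pics/c6.png',cv2.convertScaleAbs(np.vstack([a,b]),alpha=1.6))"
```

```text
(no output)
```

View pics/c6.png

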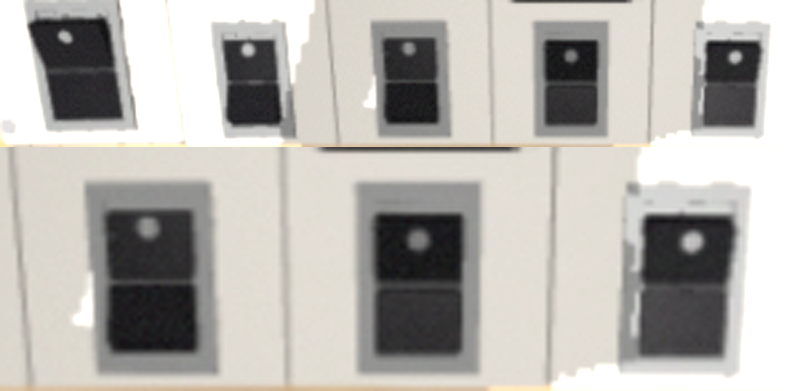

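In the crop, the large (418,285) and small (690,285) rockers both show a lit level near wing and a dark raised far wing, so they are on. The empty socket's rocker at (150,280) shows the opposite, so it is off. Handing in.

```bash
python3 -c "
from workcell import *
print(close_job())"
```

```text
the job is handed in; nothing more can be done
None
```

I switched on the main switch first, then the large and small chargers' switches, and handed the job in. The last pictures show all three on, both empty sockets off, and the chargers, vials and phone unmoved; the glasses and flask were out of that view, and the hand-in gave no verdict.

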